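# Weigh the parts caddy on the spring hand scale

### The job

Weigh the loaded parts caddy: take the spring hand scale from its cradle, catch its hook under the caddy's bar handle and, lifting only with the scale, take up the weight slowly until the caddy hangs still and level over its tray, just clear of the rim and no more than 3 cm above the mat, and hold it there for two seconds to read it. Then lower it gently back flat inside the rim, unhook, and stand the scale upright in its cradle and let go. Do not touch the caddy with the gripper, ram it with the hook, scrape it hard on the rim, or disturb the other things.

Things in the scene. Friction and masses are not known exactly. Their poses are not given: they have to be found in the camera images.
- scale: Loose spring hand scale, 140 g: upright black box housing 44 mm (its x) by 32 mm (its y) by 85 mm tall, origin at the centre of the housing's underside, z up. Grip it across the 32 mm, near the top. Its steel hook slides straight down out of the housing under load: 10 mm per newton (100 N/m; the first 0.1 N moves nothing), to a stop at 85 mm; unloaded it is fully up.
- hook_seat (a point): On the hook: where the axis of an 8 mm bar lies when seated; unloaded, 49 mm under the scale's origin. Strap 12 mm wide along the scale's y, seat a V, underside 10 mm below this point. Stem on the -x side (x -17.5 to -13.5 mm), full height. Upturned tip on the +x side (x 14.5 to 18.5 mm), its top 14 mm above this point; the throat is open to +x from there up to 43 mm above this point.
- cradle: Fixed grey cradle 90 x 80 mm at the foot, origin at the centre of its underside. The scale's housing stands on two ledges 75 mm above the bench, the hook hanging in an 18 mm wide slot between them that runs along x; lips 12 mm high locate the housing with about 3 mm play. Scale and cradle axes agree. The scale goes straight up out and straight down in.
- tray: Fixed rubber mat, 112 mm (x) by 152 mm (y), 4 mm thick, origin at the centre of its underside on the bench; the caddy stands on it.
- tray_rim: The tray's black rim around the mat, 8 mm wide, its top 12 mm above the bench (8 mm above the mat); origin as the tray. The caddy has about 3 mm play inside it.
- caddy: Loose grey sheet-metal parts caddy with hub parts fixed in it, 90 mm (its x) by 130 mm (its y), walls 32 mm, contents to 34 mm tall; origin at the centre of its underside, z up. Balanced about the middle of its handle. Total mass unknown, 0.28 to 0.68 kg.
- bar (a point): Middle of the caddy's rigid handle, 95 mm above the caddy's origin: a round steel bar, 8 mm thick, along the caddy's y, 120 mm free between two 20 mm wide uprights. Axes as the caddy's.
- cleaner: Bystander: white cleaner bottle with a cap, diameter 58 mm, 170 mm tall, origin at the centre of its underside.
- tape: Bystander: roll of tape, diameter 90 mm, 38 mm tall, origin at the centre of its underside.
- driver: Bystander: screwdriver lying flat on the bench, pointing away from the robot along its own x.
Things that resemble listed ones, but are neither listed nor needed, are in the scene too. What is shaped like the cradle but green is not meant. Leave any yellow look-alike of the caddy alone.

How it is judged:
By the outcome, as a careful person would: the job done as asked, in the order asked, and still so for the second after the job is handed in, with the robot touching nothing.
It also fails if it takes over 72 s, if anything falls off the work surface, if the arm or the gripper's body presses on something with over 40 N, if the wrist force passes 120 N, or if a joint passes its speed limit or range.

### The arm

A 6-joint arm with a two-finger parallel gripper is mounted at the origin on the work surface. World frame = base frame: x ahead of the robot, y to its left, z up, the work surface at z = 0. Lengths are in m, angles in rad, forces in N, time in s.
With the tool pointing down it reaches from about 0.275 to 0.875 m from the base axis. Payload 12.5 kg.
Tool frame: the origin (TCP) lies at the very end of the fingers, on their centre line; the grasp point (between the pads) lies 19 mm behind it; x points along the fingers, y is the direction in which the jaws open and shut, and the axes are right-handed (so a half turn about x gives the same grasp; the last joint's range is limited). The gripper opens to 85 mm and grips with 20 to 120 N. Pads are 22 mm wide; open, the fingers measure 114 mm over their backs; the gripper's body (76 mm by 85 mm) begins 54 mm behind the grasp point. The pads swing forward as they close: fully open they stand 13 mm farther back than shut.
Start: joints at [1.196, 0.351, 1.652, -0, 1.139, -0.085], TCP at [0.157, 0.527, 0.231] pointing down, gripper open.
Joint ranges: [-2.75, 2.75], [-0.79, 2.1], [0.01, 2.65], [-1.57, 4.71], [0.07, 3.14], [-2.87, 2.87]. Speed limits (rad/s): [2.22, 2.22, 2.79, 3.14, 3.14, 3.14].

### API

Orientations are given as a 3x3 rotation matrix whose columns are the frame's x, y, z axes.
In Python, from bench import manip gives the robot as it stands. Calls block until the motion is done:
- manip.move_ptp(position, orientation): joint-space move of the TCP to a pose.
- manip.move_l(position, attitude=None, max_speed=0.15): straight line of the TCP; attitude=None keeps the orientation; max_speed is the mean speed in m/s.
- manip.move_j(angles): joint-space move.
- manip.set_gripper(opening, effort=None): opening from 0.0 (shut) to 1.0 (fully open); effort is the grip in N (None keeps the last); returns when the fingers have stopped.
- manip.dwell(seconds).
- manip.inverse_kinematics(position, orientation): joint angles nearest the present ones, or None.
- manip.grab_frame(name): name is "scene" or "top"; returns (picture, depth): 420x560x3 uint8, red, green, blue; 420x560 float32, m along the optical axis (not along the pixel's ray), 0 where there is no reading.
- manip.get_calibration(name): a dict with "camera_matrix" (3x3 intrinsics, pixels), "R" (3x3) and "t" (3): a world point X has camera coordinates R X + t. Camera axes: x right, y down, z forward; pixel columns grow to the right and rows downward; lengths in m; the calibration is good to about 2 mm. A picture is of the moment at which its call begins. get_calibration takes no time and is no camera call.
A pose or a line that the arm cannot do raises manip.Unreachable and nothing moves.
- manip.sign_off(): hands the job in, once; it reports no verdict.
Trained networks look in the newest picture that a camera, given by its name, has taken for a name from the list of things; names that differ only in an ending like _2 or _b are one class to them, and where a whole thing is asked for, a point or a joint stands for the part that bears it (a point fixed in the world has none). Each returns a list of dicts, best first, with "confidence" (0 to 1); they miss things now and then, are a little off and sometimes report something else, mostly with a low value. They report only what shows in the picture. A call takes as long as a camera call. They do not tell look-alikes from the thing itself.
- manip.look_for(camera, name): "at" ([x, y, z] in m, in world coordinates, good to about 4 mm: the middle of the surface that is visible of it).
Readings, each from a call of its own:
- manip.current_time(): time.
- manip.current_qpos(): joint angles.
- manip.current_joint_vel(): joint speeds.
- manip.current_joint_torque(): joint torques, N m.
- manip.current_ee_pos(): TCP position.
- manip.current_tcp_rot(): TCP orientation.
- manip.current_force(): force on the tool from outside, world axes, zero at the start.
- manip.current_ft_torque(): the same for the moment, N m.
- manip.current_grip_width(): opening from 0.0 (shut) to 1.0 (fully open).
Only numpy, scipy, OpenCV 4.12 (cv2) and the standard library are available. Lean on these libraries where they do the work, as an engineer would, in place of code of your own. Each camera call takes 0.05 s, during which the arm holds its last target.

## Working session

There is one attempt and no reset: what is moved stays moved. The work goes in short steps, each a Python script; the robot and the scene stay as the last script left them, time stands still between calls to the robot, and variables do not carry over. Pictures are saved under pics/ and viewed, and the job is handed in when it is done.

```bash
mkdir -p pics; ls
python3 - <<'E'
from bench import manip
import cv2
for n in ("scene","top"):
    p,d=manip.grab_frame(n); cv2.imwrite(f"pics/{n}0.png",p[:,:,::-1])
    c=manip.get_calibration(n); print(n,c["R"].round(3).tolist(),c["t"].round(3),c["camera_matrix"][0])
    for k in ("scale","hook_seat","cradle","tray","caddy","bar","cleaner","tape","driver"):
        print(k,[( [round(float(v),3) for v in r["at"]],round(r["confidence"],2)) for r in manip.look_for(n,k)])
print(manip.current_time(),manip.current_tcp_rot().round(3))
E
```

```text
pics
scene [[-0.845, 0.535, -0.02], [0.359, 0.538, -0.762], [-0.397, -0.651, -0.647]] [ 0.585 -0.124  1.276] [463.07116569   0.         278.00276661]
scale [([0.505, 0.187, 0.134], 0.86)]
hook_seat []
cradle [([0.515, 0.203, 0.032], 0.97), ([0.641, 0.13, 0.046], 0.95)]
tray [([0.526, -0.164, 0.013], 0.71)]
caddy [([0.483, -0.421, 0.027], 0.97), ([0.482, -0.228, 0.029], 0.73)]
bar [([0.481, -0.226, 0.027], 0.82), ([0.478, -0.422, 0.025], 0.66)]
cleaner [([0.781, 0.067, 0.093], 0.82), ([0.527, -0.169, 0.014], 0.23)]
tape [([0.795, -0.125, 0.03], 0.87)]
driver [([0.452, 0.013, 0.023], 0.96), ([0.524, -0.166, 0.008], 0.31)]
top [[-0.027, -0.999, 0.023], [-0.982, 0.022, -0.186], [0.185, -0.028, -0.982]] [-0.092  0.628  1.096] [436.05833965   0.         274.32886603]
scale [([0.486, 0.17, 0.157], 0.62)]
hook_seat []
cradle [([0.621, 0.114, 0.041], 0.83), ([0.47, 0.15, 0.01], 0.56)]
tray []
caddy [([0.473, -0.428, 0.009], 0.97), ([0.48, -0.234, 0.007], 0.89)]
bar [([0.469, -0.425, 0.011], 0.72)]
cleaner [([0.44, 0.008, 0.026], 0.72), ([0.753, 0.046, 0.109], 0.62)]
tape [([0.788, -0.138, 0.035], 0.72)]
driver [([0.442, 0.01, 0.028], 0.98)]
1.0 [[-0.     0.286  0.958]
 [-0.     0.958 -0.286]
 [-1.    -0.    -0.   ]]
```

View pics/scene0.png

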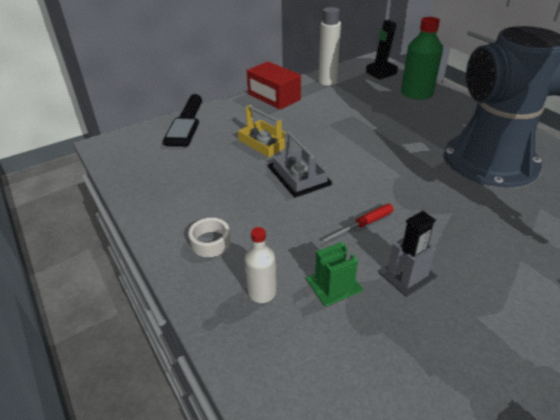

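View pics/top0.png

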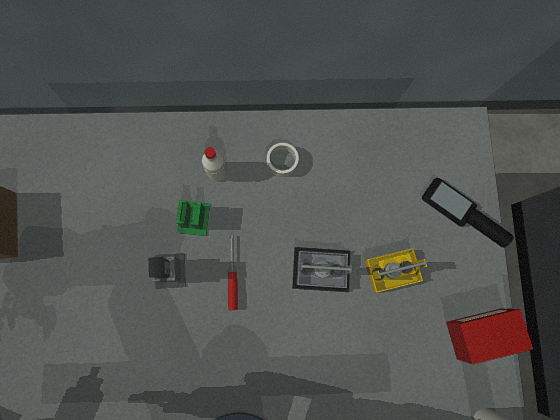

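Candidates:
- Cradle: grey at scene (410,265) / top (168,270), or green at scene (335,272) / top (193,217). I choose the grey one, which holds the scale.
- Scale: black box at scene (418,235) / top (157,267). The black handheld device at scene (183,125) and the black stand at scene (385,50) are distractors.
- Caddy: grey at scene (298,168) / top (322,268), or yellow at scene (262,140) / top (395,270). I choose the grey one in the black rim.

Next I measure with depth.

```bash
cat > h.py <<'E'
import numpy as np, cv2
from bench import manip
def cloud(n,p=None,d=None):
    if d is None: p,d=manip.grab_frame(n)
    c=manip.get_calibration(n);K=np.array(c["camera_matrix"]);R=np.array(c["R"]);t=np.array(c["t"])
    v,u=np.mgrid[:d.shape[0],:d.shape[1]]
    X=np.stack([(u-K[0,2])/K[0,0]*d,(v-K[1,2])/K[1,1]*d,d],-1)
    W=(X-t)@R; W[d<=0]=np.nan
    return p,d,W
def proj(n,P):
    c=manip.get_calibration(n);q=np.array(c["R"])@P+c["t"];q=np.array(c["camera_matrix"])@q;return q[:2]/q[2]
E
python3 - <<'E'
from h import *
for n,cr in (("scene",((205,300,375,450),(125,200,260,340))),("top",((240,300,140,200),(235,300,285,360)))):
    p,d,W=cloud(n); np.savez(f"f_{n}.npz",p=p,d=d,W=W)
    ims=[cv2.resize(p[a:b,c:e,::-1],None,fx=5,fy=5,interpolation=cv2.INTER_CUBIC) for a,b,c,e in cr]
    for i,im in enumerate(ims): cv2.imwrite(f"pics/{n}_c{i}.png",im)
    # bench plane check
    b=W[(abs(W[...,2])<.02)]; print(n,"bench z",np.nanmedian(b[:,2]), len(b), (d<=0).mean())
    for (x0,x1,y0,y1) in ((.42,.58,.1,.26),(.4,.58,-.3,-.08)):
        m=(W[...,0]>x0)&(W[...,0]<x1)&(W[...,1]>y0)&(W[...,1]<y1)
        Q=W[m]
        h=np.histogram(Q[:,2],bins=np.arange(0,.2,.01)); print(h[0])
        for z0,z1 in ((.008,.016),(.03,.05),(.07,.095),(.09,.105),(.15,.18)):
            q=Q[(Q[:,2]>z0)&(Q[:,2]<z1)]
            if len(q)>3: print(z0,z1,len(q),q.min(0).round(3),q.max(0).round(3),q.mean(0).round(3))
E
cd pics; python3 -c "
import cv2,numpy as np
for a in (0,1):
    i=[cv2.imread(f'{n}_c{a}.png') for n in('scene','top')]
    h=max(x.shape[0] for x in i); i=[cv2.copyMakeBorder(x,0,h-x.shape[0],0,0,0) for x in i]
    cv2.imwrite(f'crop{a}.png',np.hstack(i))"
```

```text
scene bench z -0.0007749650597933135 124668 0.004009353741496599
[1366  135  139  146  137  144  147  145  348  101   93   97  102  108
   97  311   50    0    0]
0.008 0.016 110 [0.458 0.153 0.008] [0.533 0.221 0.016] [0.503 0.193 0.012]
0.03 0.05 283 [0.458 0.152 0.03 ] [0.52  0.211 0.05 ] [0.503 0.191 0.04 ]
0.07 0.095 545 [0.456 0.15  0.07 ] [0.52  0.212 0.095] [0.499 0.191 0.083]
0.09 0.105 149 [0.468 0.167 0.09 ] [0.512 0.199 0.105] [0.5   0.19  0.097]
0.15 0.18 361 [0.466 0.165 0.15 ] [0.513 0.2   0.162] [0.492 0.184 0.158]
[930 500 437 341  47  47  42  43  48  90  72   0   0   0   0   0   0   0
   0]
0.008 0.016 470 [ 0.431 -0.3    0.008] [ 0.544 -0.148  0.016] [ 0.498 -0.207  0.011]
0.03 0.05 388 [ 0.432 -0.298  0.03 ] [ 0.53  -0.159  0.05 ] [ 0.485 -0.222  0.035]
0.07 0.095 114 [ 0.462 -0.295  0.07 ] [ 0.496 -0.164  0.095] [ 0.481 -0.224  0.083]
0.09 0.105 162 [ 0.464 -0.296  0.09 ] [ 0.497 -0.163  0.104] [ 0.482 -0.222  0.099]
top bench z 0.0005487365100021476 151065 0.0038520408163265304
[1850   42   27   20   19   22   27   54  148   36   16   23   17   21
    6  154  139    0    0]
0.008 0.016 121 [0.432 0.138 0.008] [0.532 0.22  0.016] [0.481 0.167 0.01 ]
0.03 0.05 39 [0.458 0.148 0.034] [0.518 0.187 0.05 ] [0.483 0.157 0.04 ]
0.07 0.095 224 [0.457 0.148 0.07 ] [0.519 0.205 0.094] [0.483 0.163 0.084]
0.09 0.105 43 [0.458 0.149 0.09 ] [0.516 0.201 0.104] [0.484 0.165 0.095]
0.15 0.18 293 [0.464 0.161 0.15 ] [0.511 0.195 0.167] [0.487 0.177 0.16 ]
[2638  620  168  285   32    0    6   10    3   36  149    0    0    0
    0    0    0    0    0]
0.008 0.016 822 [ 0.421 -0.3    0.008] [ 0.543 -0.153  0.016] [ 0.479 -0.224  0.011]
0.03 0.05 317 [ 0.431 -0.299  0.03 ] [ 0.529 -0.165  0.049] [ 0.48  -0.232  0.036]
0.07 0.095 19 [ 0.464 -0.293  0.071] [ 0.495 -0.168  0.095] [ 0.478 -0.233  0.082]
0.09 0.105 163 [ 0.464 -0.295  0.091] [ 0.495 -0.169  0.105] [ 0.479 -0.234  0.101]
```

```bash
true
```

```text
(no output)
```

View pics/crop0.png

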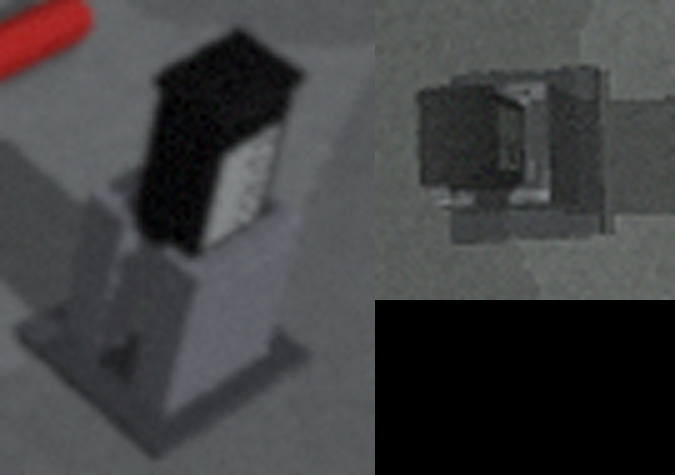

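View pics/crop1.png

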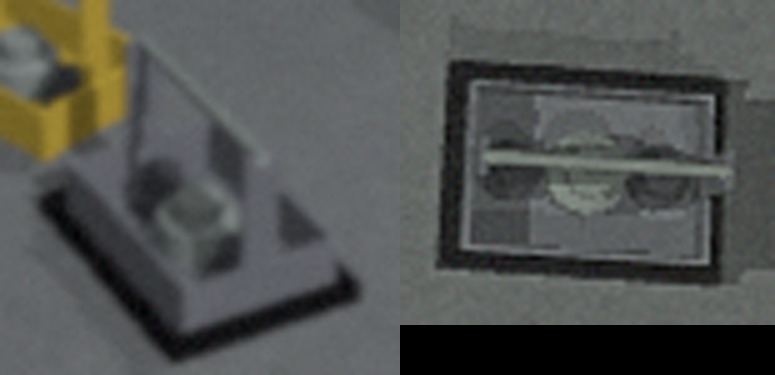

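Run:
```python
from h import *
def rect(q):
    r=cv2.minAreaRect(q[:,:2].astype(np.float32)*1000); return r
def clean(m,n):
    return m
for n in ("scene","top"):
    f=np.load(f"f_{n}.npz");W=f["W"];
    def box(x0,x1,y0,y1,z0,z1):
        return W[(W[...,0]>x0)&(W[...,0]<x1)&(W[...,1]>y0)&(W[...,1]<y1)&(W[...,2]>z0)&(W[...,2]<z1)]
    print(n)
    q=box(.44,.54,.13,.24,.154,.17); print(" scale top",rect(q))
    q=box(.44,.54,.13,.24,.1,.15); print(" scale side",rect(q))
    q=box(.44,.54,.13,.24,.03,.088); print(" cradle",rect(q))
    q=box(.41,.56,.10,.26,.004,.014); print(" foot",rect(q))
    q=box(.4,.58,-.305,-.08,.088,.11); print(" bar",rect(q), q.mean(0), np.percentile(q[:,2],[50,90]))
    q2=q[(abs(q[:,1]+.23)<.045)]; print(" barfit dx/dy",np.polyfit(q2[:,1]+.23,q2[:,0],1), q2[:,2].max(),len(q2))
    q=box(.4,.56,-.32,-.1,.006,.016); print(" rim",rect(q))
    q=box(.4,.56,-.32,-.1,.018,.035); print(" caddywalls",rect(q))
```

```text
scene
 scale top ((489.7991638183594, 182.33401489257812), (45.87413024902344, 33.90555953979492), 2.7232513427734375)
 scale side ((495.41815185546875, 191.99009704589844), (27.986356735229492, 51.653072357177734), 56.31932830810547)
 cradle ((488.5448303222656, 180.46701049804688), (64.09661865234375, 61.44276809692383), 1.476405382156372)
 foot ((489.2605285644531, 180.6929473876953), (90.94750213623047, 80.67723846435547), 2.609194278717041)
 bar ((480.0380859375, -228.74136352539062), (134.17919921875, 22.205101013183594), 84.91886901855469) [ 0.48162906 -0.22110313  0.09835101] [0.09918909 0.10181634]
 barfit dx/dy [0.0915724  0.48089631] 0.10403672539250719 86
 rim ((482.6129150390625, -228.44696044921875), (156.28347778320312, 111.7131118774414), 85.45906829833984)
 caddywalls ((480.671142578125, -229.09718322753906), (136.40457153320312, 94.29283142089844), 85.64183807373047)
top
 scale top ((487.52032470703125, 177.90975952148438), (45.84439468383789, 33.468502044677734), 1.973467469215393)
 scale side ((481.8106994628906, 167.31663513183594), (22.00760269165039, 50.029991149902344), 61.314903259277344)
 cradle ((487.9674072265625, 176.77944946289062), (60.52173614501953, 57.347049713134766), 1.4221258163452148)
 foot ((484.50537109375, 180.63693237304688), (148.50303649902344, 158.45413208007812), 0.11289264261722565)
 bar ((479.3450622558594, -231.63702392578125), (125.9831771850586, 19.767553329467773), 84.82268524169922) [ 0.47935    -0.23332686  0.10193851] [0.1022332  0.10543692]
 barfit dx/dy [0.08878888 0.47963183] 0.1071867133176604 115
 rim ((477.0669860839844, -208.51315307617188), (144.93316650390625, 202.50332641601562), 0.1101883128285408)
 caddywalls ((479.49468994140625, -231.6446075439453), (130.11944580078125, 89.99430847167969), 84.71745300292969)
```

Crops: the black box with a white label stands in the grey cradle, and the grey caddy stands in the black rim. Depth from the two cameras agrees within about 4 mm. Now I grasp the scale and lift it out.

```bash
cat >> h.py <<'E'
def Rt(yaw):
    c,s=np.cos(yaw),np.sin(yaw); return np.array([[0,-s,c],[0,c,s],[-1,0,0]],float)
E
python3 - <<'E'
from h import *
y=np.radians(2.4);R=Rt(y)
manip.move_ptp([.4886,.180,.21],R); manip.move_l([.4886,.180,.126],max_speed=.12)
print(manip.current_time(),manip.current_force().round(2))
manip.set_gripper(0.0,80)
print(manip.current_grip_width(),manip.current_force().round(2),manip.current_ft_torque().round(3),manip.current_ee_pos())
manip.move_l([.4886,.180,.156],max_speed=.05)
print(manip.current_force().round(2),manip.current_ft_torque().round(3))
manip.move_l([.4886,.180,.25],max_speed=.12)
print(manip.current_time(),manip.current_force().round(2),manip.current_ft_torque().round(3),manip.current_grip_width(),manip.current_ee_pos())
for n,(a,b,c,e) in (("scene",(120,320,340,500)),("top",(200,330,90,230))):
    p,d,W=cloud(n);np.savez(f"g_{n}.npz",p=p,d=d,W=W)
    cv2.imwrite(f"pics/{n}_lift.png",cv2.resize(p[a:b,c:e,::-1],None,fx=3,fy=3,interpolation=cv2.INTER_CUBIC))
E
```

```text
3.7 [ 0.11 -0.01 -0.6 ]
0.36485510377213726 [-0.4  -2.23  5.77] [-0.423  0.209 -0.011] [0.48879265 0.17984975 0.126421  ]
[ 0.01 -0.88 -2.33] [ 0.015  0.024 -0.034]
5.925 [ 0.68  0.19 -2.93] [ 0.019 -0.01  -0.018] 0.36491032514022714 [0.4882133  0.17988854 0.24919618]
```

View pics/scene_lift.png

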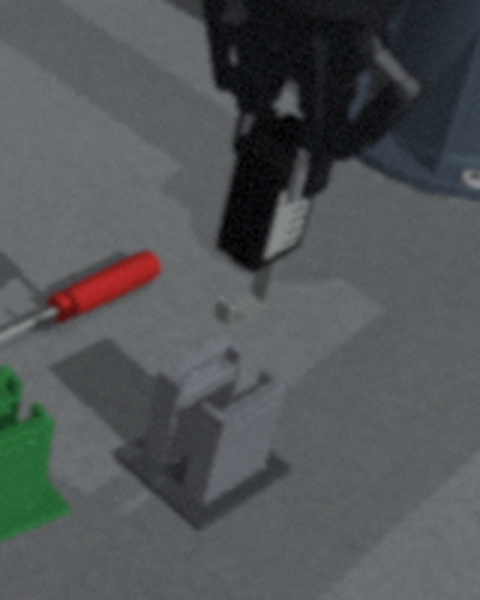

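View pics/top_lift.png

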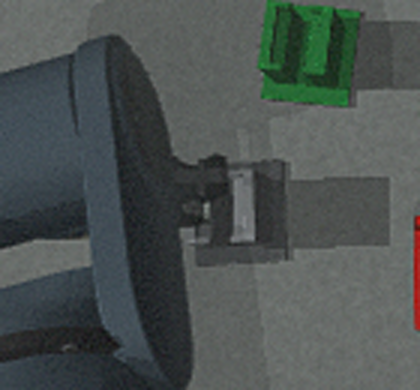

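The scale is held upright. The stem is at crop (262,285), full px (427,215), and the upturned tip at crop (228,305), full px (416,222), toward world +x. I check this numerically against depth, including scale tilt and x offset.

Run:
```python
from h import *
f=np.load("g_scene.npz");W=f["W"];p=f["p"]
for z0,z1 in ((.13,.15),(.15,.175),(.175,.19),(.19,.21),(.21,.235)):
    m=(W[...,0]>.43)&(W[...,0]<.55)&(W[...,1]>.13)&(W[...,1]<.24)&(W[...,2]>z0)&(W[...,2]<z1)
    q=W[m]; 
    if len(q): print(z0,len(q),q.min(0).round(4),q.max(0).round(4),q.mean(0).round(4), cv2.minAreaRect(q[:,:2].astype(np.float32)*1000))
m=(W[...,0]>.43)&(W[...,0]<.55)&(W[...,1]>.13)&(W[...,1]<.24)&(W[...,2]>.185)&(W[...,2]<.215)
print("housing bottom z lowest",np.nanmin(W[m][:,2]))
for P in ([.488-.0155,.18,.16],[.488+.0165,.18,.145]): print(proj("scene",np.array(P)))
```

```text
0.13 79 [0.4709 0.1737 0.139 ] [0.5061 0.1879 0.1499] [0.4858 0.1823 0.1461] ((488.7602233886719, 180.71961975097656), (35.13239288330078, 13.422107696533203), 2.7746105194091797)
0.15 108 [0.4683 0.1742 0.1501] [0.5073 0.1888 0.175 ] [0.4847 0.182  0.1597] ((487.88818359375, 181.73397827148438), (38.88808059692383, 13.799703598022461), 2.832533836364746)
0.175 11 [0.47   0.1832 0.1753] [0.4754 0.1881 0.184 ] [0.4726 0.1856 0.1784] ((473.159912109375, 185.45721435546875), (6.028595447540283, 3.7047219276428223), 21.214033126831055)
0.19 130 [0.4672 0.1688 0.1908] [0.5119 0.1992 0.2099] [0.4999 0.1896 0.2041] ((495.02264404296875, 192.3297882080078), (24.541719436645508, 50.44647979736328), 56.97725296020508)
0.21 308 [0.4666 0.1677 0.2101] [0.5112 0.2002 0.2349] [0.4997 0.1905 0.2225] ((494.9103088378906, 192.26025390625), (25.409217834472656, 51.07377624511719), 56.11106491088867)
housing bottom z lowest 0.19081057295880471
[427.04837163 214.39350718]
[413.25926837 226.7029987 ]
```

The hook's +x points to world +x, as assumed (yaw 2.4°), and it is centred on the TCP. Next: approach the bar from the −x side and slide the throat in.

```bash
cat >> h.py <<'E'
BAR=np.array([.4798,-.2303]); CY=np.radians(-5.1); EX=np.array([np.cos(CY),np.sin(CY)])
def at(off,z,b=BAR): 
    q=b+off*EX; return [q[0],q[1],z]
def st(m=""): print(m,round(manip.current_time(),2),manip.current_force().round(2),manip.current_ft_torque().round(3),manip.current_ee_pos().round(4))
E
python3 - <<'E'
from h import *
R=Rt(CY)
manip.move_l(at(-.05,.25),R,max_speed=.18); st()
manip.move_l(at(-.05,.1708),max_speed=.1); manip.dwell(.2); st()
for n,(a,b,c,e) in (("scene",(80,220,220,380)),("top",(190,320,260,400))):
    p,d,W=cloud(n);np.savez(f"k_{n}.npz",p=p,d=d,W=W)
    cv2.imwrite(f"pics/{n}_app.png",cv2.resize(p[a:b,c:e,::-1],None,fx=4,fy=4,interpolation=cv2.INTER_CUBIC))
E
```

```text
8.45 [-0.17  0.66 -1.24] [-0.002 -0.009  0.002] [ 0.4301 -0.2254  0.25  ]
 9.59 [-0.09  0.68 -0.96] [-0.021  0.021 -0.019] [ 0.4302 -0.226   0.1713]
```

View pics/scene_app.png

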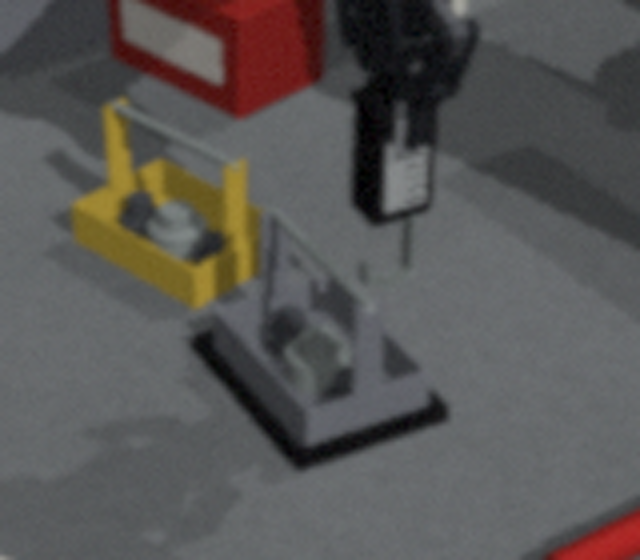

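Run:
```python
from h import *
f=np.load("k_scene.npz");W=f["W"]
def box(x0,x1,y0,y1,z0,z1):
    return W[(W[...,0]>x0)&(W[...,0]<x1)&(W[...,1]>y0)&(W[...,1]<y1)&(W[...,2]>z0)&(W[...,2]<z1)]
for z0,z1 in ((.05,.065),(.065,.09),(.09,.115),(.125,.16)):
    q=box(.38,.465,-.26,-.19,z0,z1)
    if len(q)>3: print(z0,len(q),q.min(0).round(4),q.max(0).round(4),cv2.minAreaRect(q[:,:2].astype(np.float32)*1000))
q=box(.465,.5,-.31,-.15,.09,.108);print("bar",len(q),q.min(0),q.max(0),np.polyfit(q[:,1]+.23,q[:,0],1))
```

```text
0.05 10 [ 0.4206 -0.2233  0.0624] [ 0.4377 -0.2164  0.0649] ((429.2343444824219, -220.08932495117188), (16.688488006591797, 6.312432765960693), 5.54265832901001)
0.065 77 [ 0.4105 -0.2321  0.0653] [ 0.4503 -0.2135  0.0894] ((429.99261474609375, -223.98684692382812), (18.11079978942871, 39.714054107666016), 83.59797668457031)
0.09 29 [ 0.4122 -0.2289  0.0902] [ 0.4447 -0.2152  0.1133] ((427.97821044921875, -219.43435668945312), (31.404375076293945, 12.769298553466797), 11.98825740814209)
0.125 246 [ 0.4085 -0.2415  0.1252] [ 0.4544 -0.2028  0.1597] ((437.822021484375, -213.45616149902344), (30.882604598999023, 50.851139068603516), 50.57392501831055)
bar 163 [ 0.46504341 -0.29337262  0.09021072] [ 0.49615514 -0.16305494  0.10330557] [0.07265637 0.48131795]
```

The picture shows the hook at crop (365–405,265), beside and below the bar (crop (270,210)–(370,305)). The heights suit. Sliding in.

Run:
```python
from h import *
for o in (-.025,-.012,0):
    manip.move_l(at(o,.1708),max_speed=.04); st(o)
manip.dwell(.2); st()
for n,(a,b,c,e) in (("scene",(80,220,220,380)),("top",(190,320,260,400))):
    p,d,W=cloud(n);np.savez(f"l_{n}.npz",p=p,d=d,W=W)
    cv2.imwrite(f"pics/{n}_in.png",cv2.resize(p[a:b,c:e,::-1],None,fx=5,fy=5,interpolation=cv2.INTER_CUBIC))
```

```text
-0.025 10.47 [-0.51 -0.24 -1.77] [0.007 0.064 0.031] [ 0.4548 -0.228   0.1707]
-0.012 10.94 [ 0.11 -0.49 -2.42] [-0.006 -0.015 -0.014] [ 0.4679 -0.2292  0.1707]
0 11.39 [ 0.16  0.37 -1.66] [-0.002 -0.036 -0.001] [ 0.4799 -0.2303  0.1707]
 11.59 [-0.61 -0.11 -1.45] [0.015 0.019 0.011] [ 0.4797 -0.2303  0.1708]
```

View pics/scene_in.png

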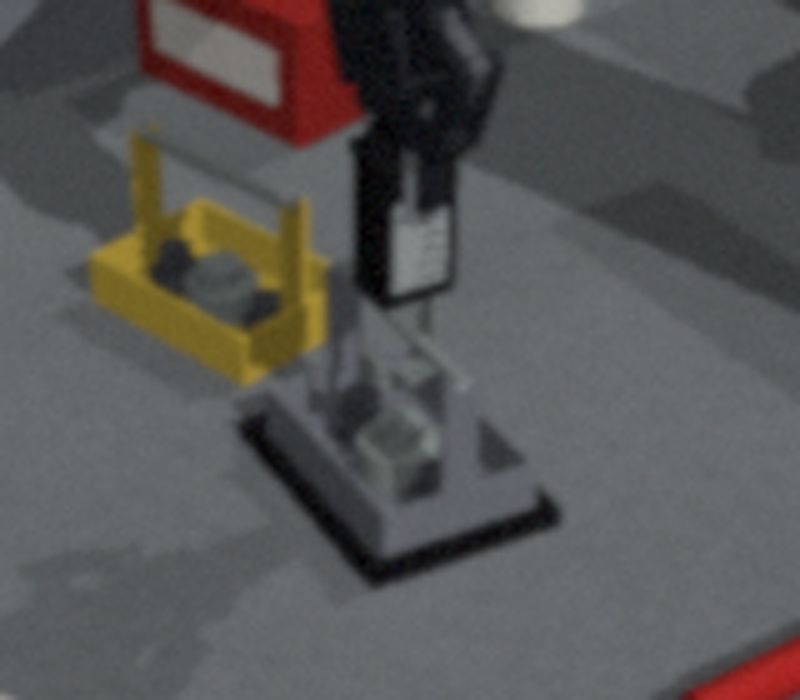

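View pics/top_in.png

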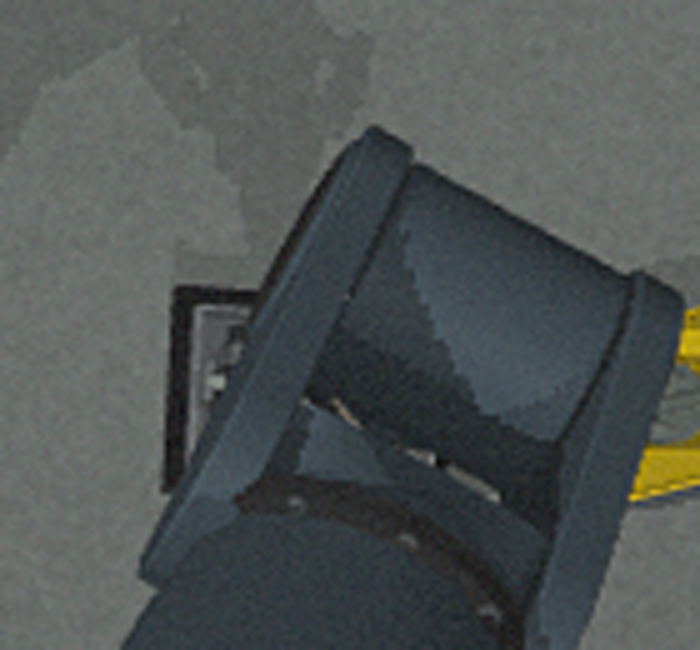

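The bar lies in the throat: hook tip visible at crop (410,365) on the far side, stem at (427,315) on the near side. Now I take up the load slowly, watching force and the height of the upright tops.

```bash
cat >> h.py <<'E'
def fz(n=12,dt=.015):
    a=[]
    for _ in range(n): a.append(manip.current_force()); manip.dwell(dt)
    return np.mean(a,0)
def ends(W):
    o=[]
    for s in (-1,1):
        c=BAR+np.array([-np.sin(CY),np.cos(CY)])*.0625*s
        m=(np.hypot(W[...,0]-c[0],W[...,1]-c[1])<.016)&(W[...,2]>.05)&(W[...,2]<.16)
        q=W[m]; k=q[q[:,2]>np.percentile(q[:,2],99)-.006]; o+=[np.percentile(q[:,2],97),k[:,0].mean(),k[:,1].mean()]
    return np.round(np.array(o)*1000,1)
E
python3 - <<'E'
from h import *
print("base",ends(np.load("l_scene.npz")["W"]))
manip.move_l(at(0,.194),max_speed=.04)
f0=fz(); print("f0",f0.round(2),round(manip.current_time(),2)); e0=ends(cloud("scene")[2]); print(e0)
z=.194; 
while z<.285:
    z+=.005; manip.move_l(at(0,z),max_speed=.025); f=fz(6)
    e=ends(cloud("scene")[2]); rise=((e-e0)[0]+(e-e0)[3])/2
    print(round(z,3),(f-f0).round(2),(e-e0),round(rise,1),round(manip.current_time(),2))
    if rise>5: break
E
```

```text
base [ 101.5  478.2 -286.7  101.6  486.4 -172.3]
f0 [-0.02  0.11 -1.66] 12.62
[ 101.2  476.8 -286.5  101.8  485.5 -172.3]
0.199 [ 0.08 -0.17  0.27] [-0.6  0.1 -1.1 -0.3  0.6  1.1] -0.5 13.18
0.204 [ 0.51 -0.24 -0.29] [-1.1 -0.5 -1.3  0.2 -0.2  0.7] -0.5 13.68
0.209 [ 0.63  0.03 -1.17] [-0.1 -0.3  0.   1.1  0.1 -0.1] 0.5 14.18
0.214 [ 0.94  0.21 -1.5 ] [-0.2 -0.2 -1.3  0.5  0.9  1.3] 0.1 14.68
0.219 [ 1.29  0.35 -2.01] [ 0.5 -0.5  0.   0.6 -0.2  0.3] 0.6 15.18
0.224 [ 0.75  0.68 -2.51] [-0.1 -0.9  0.6  0.2  0.7  0.6] 0.0 15.68
0.229 [ 0.68  0.71 -3.07] [ 0.1 -1.  -0.3  0.1  0.2  0.8] 0.1 16.18
0.234 [ 1.21  1.4  -3.5 ] [ 0.4 -0.7 -0.2 -0.1  0.7  1.5] 0.1 16.68
0.239 [ 0.41  0.71 -4.27] [-0.6 -1.  -1.  -0.1 -0.2  0.8] -0.4 17.18
0.244 [ 0.94  0.67 -4.14] [ 0.   0.  -0.2 -0.8 -0.1  0.6] -0.4 17.68
0.249 [ 0.75  0.72 -5.37] [ 1.  -0.8  0.4  0.4  1.2 -1. ] 0.7 18.18
0.254 [ 0.46 -0.11 -5.25] [ 0.4 -1.5  0.9  0.6  1.6  0.1] 0.5 18.68
0.259 [ 0.03 -0.34 -5.84] [ 1.1 -2.5  0.4 -0.1  0.5  0.1] 0.5 19.18
0.264 [ 0.5  -0.43 -5.89] [ 0.7 -1.7 -1.7  0.9  0.6  0.3] 0.8 19.68
0.269 [ 0.33 -0.15 -6.4 ] [ 6.1 -1.3 -0.7  5.4  0.  -0.5] 5.8 20.18
```

Lifted off level at about 6.3 N. Now I raise it to about 15 mm above the mat (rim 8 mm, limit 30 mm).

Run:
```python
from h import *
e0=np.array([101.4,477.5,-286.6,101.7,485.9,-172.3])
for z in (.274,.279):
    manip.move_l(at(0,z),max_speed=.015); manip.dwell(.2)
    e=ends(cloud("scene")[2]); print(z,e-e0,round(manip.current_time(),2))
manip.dwell(.6); print(fz().round(2))
p,d,W=cloud("scene"); np.savez("m_scene.npz",p=p,d=d,W=W); print(ends(W)-e0); st()
cv2.imwrite("pics/hang.png",cv2.resize(p[60:220,220:380,::-1],None,fx=3.7,fy=3.7,interpolation=cv2.INTER_CUBIC))
def walls(W,z0,z1):
    q=W[(W[...,0]>.4)&(W[...,0]<.56)&(W[...,1]>-.32)&(W[...,1]<-.13)&(W[...,2]>z0)&(W[...,2]<z1)]
    return cv2.minAreaRect(q[:,:2].astype(np.float32)*1000)
print(walls(W,.03,.048),walls(np.load("l_scene.npz")["W"],.018,.033))
```

```text
0.274 [ 8.3 -1.8  0.2  8.6  0.2  1.2] 20.91
0.279 [14.3 -1.4 -0.5 13.1 -0.1  0.7] 21.64
[ 0.08 -0.25 -8.07]
[15.1 -2.4 -0.8 13.9  0.1 -0.2]
 22.49 [ 0.28 -0.24 -8.33] [ 0.013  0.002 -0.009] [ 0.4798 -0.2303  0.279 ]
((481.618896484375, -230.1181640625), (135.8368377685547, 92.68427276611328), 85.2010726928711) ((480.86328125, -228.49940490722656), (135.24578857421875, 91.30351257324219), 85.68708038330078)
```

View pics/hang.png

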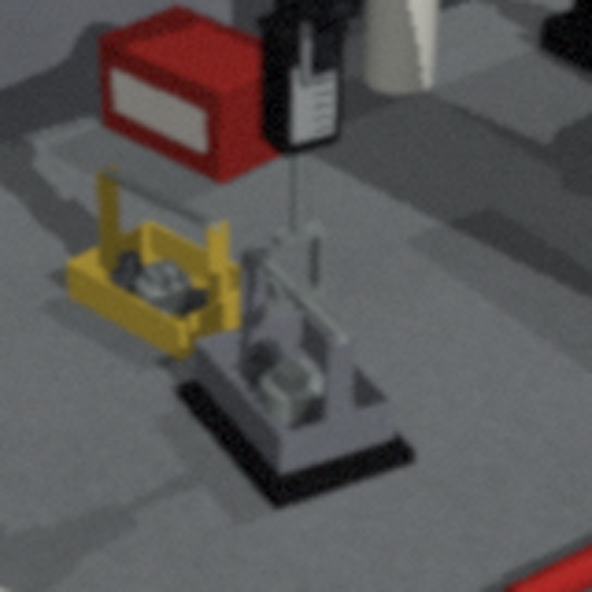

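The caddy hangs level (ends 15.1 and 13.9 mm up), with its underside inside the rim outline at crop (280,470) and about 6.5 mm above the rim top. Hold to read it, then lower.

Run:
```python
from h import *
e0=np.array([101.4,477.5,-286.6,101.7,485.9,-172.3])
manip.dwell(2.6); print("hold",fz(20).round(2),ends(cloud("scene")[2])-e0); st()
manip.move_l(at(0,.270),max_speed=.015); print(ends(cloud("scene")[2])-e0)
manip.move_l(at(0,.258),max_speed=.012); print(fz(8).round(2)); print(ends(cloud("scene")[2])-e0)
manip.move_l(at(0,.205),max_speed=.03);print(fz(8).round(2))
manip.move_l(at(0,.1708),max_speed=.03);print(fz(8).round(2)); st()
p,d,W=cloud("scene"); print(ends(W)-e0)
cv2.imwrite("pics/down.png",cv2.resize(p[80:220,220:380,::-1],None,fx=4,fy=4,interpolation=cv2.INTER_CUBIC))
q=W[(W[...,0]>.4)&(W[...,0]<.56)&(W[...,1]>-.32)&(W[...,1]<-.13)&(W[...,2]>.018)&(W[...,2]<.033)]
print(cv2.minAreaRect(q[:,:2].astype(np.float32)*1000))
```

```text
hold [-0.09 -0.1  -8.32] [14.5 -1.9 -0.7 14.  -0.4  0.1]
 25.48 [ 0.29  0.21 -7.91] [-0.053 -0.015  0.044] [ 0.4798 -0.2303  0.279 ]
[ 6.4 -2.3 -1.3  6.4 -0.1 -0.8]
[ 0.42 -0.56 -7.16]
[ 0.4 -2.7 -1.6  0.4  0.6  0.5]
[ 0.68  0.15 -2.14]
[ 0.25 -0.26 -1.54]
 31.08 [ 0.03  0.68 -2.21] [-0.024  0.02   0.019] [ 0.4799 -0.2303  0.171 ]
[1.2 1.  0.4 0.2 2.  0.3]
((481.8639831542969, -230.00579833984375), (135.3424835205078, 90.91869354248047), 84.8013916015625)
```

View pics/down.png

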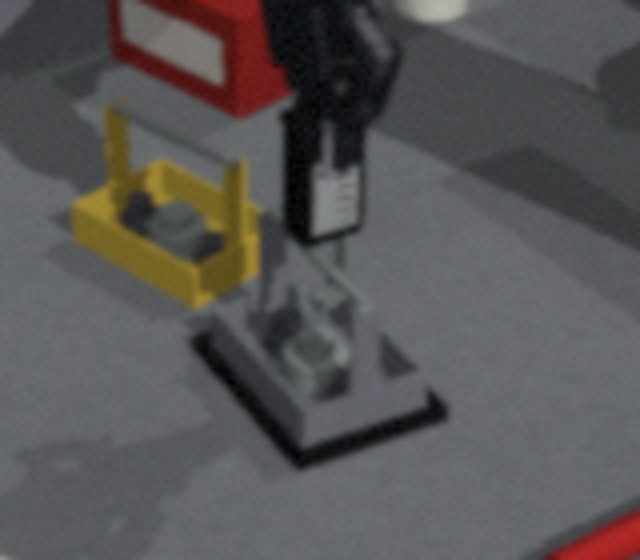

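The caddy is flat inside the rim again (heights 0–1 mm from the start). Now I unhook and carry the scale back above the cradle, checking for slip in the grip.

Run:
```python
from h import *
manip.move_l(at(-.05,.1708),max_speed=.05); st()
manip.move_l(at(-.05,.25),max_speed=.12)
e0=np.array([101.4,477.5,-286.6,101.7,485.9,-172.3]); print("caddy",ends(cloud("scene")[2])-e0)
manip.move_l([.4886,.180,.25],Rt(np.radians(2.4)),max_speed=.17); manip.dwell(.4); st()
p,d,W=cloud("scene"); W0=np.load("g_scene.npz")["W"]
cv2.imwrite("pics/back.png",cv2.resize(p[120:320,340:500,::-1],None,fx=3,fy=3,interpolation=cv2.INTER_CUBIC))
for w in (W0,W):
    for z0,z1 in ((.13,.175),(.19,.235)):
        q=w[(w[...,0]>.43)&(w[...,0]<.55)&(w[...,1]>.13)&(w[...,1]<.24)&(w[...,2]>z0)&(w[...,2]<z1)]
        r=cv2.minAreaRect(q[:,:2].astype(np.float32)*1000)
        print(len(q),q.min(0).round(4),q.max(0).round(4),q.mean(0).round(4),np.round(r[0],1),round(r[2],1))
```

```text
32.28 [ 0.11  0.83 -0.81] [-0.041  0.031 -0.008] [ 0.4302 -0.2259  0.1708]
caddy [ 0.2 -0.5  0.4 -0.2  2.1  0.7]
 36.1 [ 0.7  -0.13 -1.22] [-0.024  0.038  0.013] [0.4886 0.1799 0.25  ]
187 [0.4683 0.1737 0.139 ] [0.5073 0.1888 0.175 ] [0.4852 0.1821 0.154 ] [487.8 181.1] 1.4
438 [0.4666 0.1677 0.1908] [0.5119 0.2002 0.2349] [0.4997 0.1902 0.217 ] [494.9 192.3] 56.1
186 [0.4675 0.1736 0.1396] [0.5083 0.1885 0.1747] [0.4857 0.1823 0.1546] [488.1 181.4] 3.7
428 [0.468  0.1673 0.1911] [0.5124 0.2003 0.235 ] [0.5004 0.1903 0.2178] [495.8 191.7] 54.0
```

View pics/back.png

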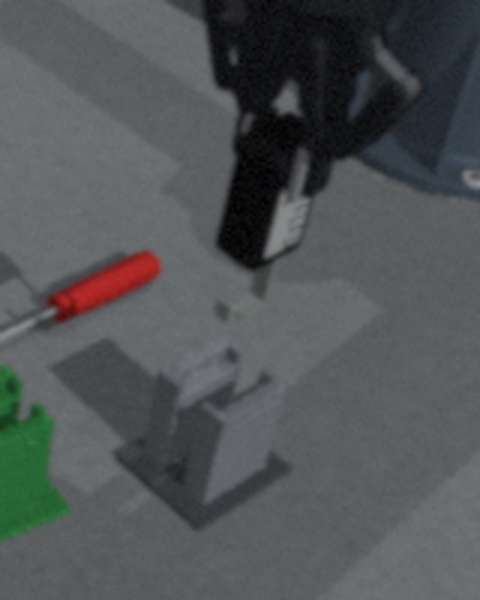

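The picture matches the one taken at lift-out, so nothing slipped. Lowering into the cradle with a force check.

Run:
```python
from h import *
b=fz(8); print(b.round(2))
manip.move_l([.4886,.180,.165],max_speed=.08)
ok=True
for z in (.155,.145,.138,.132,.129,.127,.126,.125):
    manip.move_l([.4886,.180,z],max_speed=.04); f=fz(6)-b; print(z,f.round(2),manip.current_ee_pos()[2].round(4))
    if f[2]>2.5: print("contact"); break
st()
p,d,W=cloud("scene")
cv2.imwrite("pics/seated.png",cv2.resize(p[160:320,340:500,::-1],None,fx=3.7,fy=3.7,interpolation=cv2.INTER_CUBIC))
```

```text
[-0.15 -0.16 -1.63]
0.155 [ 0.01  0.24 -0.01] 0.1551
0.145 [0.05 0.13 0.35] 0.145
0.138 [0.26 0.11 0.02] 0.138
0.132 [0.23 0.17 0.24] 0.132
0.129 [ 0.26  0.24 -0.39] 0.129
0.127 [ 0.2   0.19 -0.09] 0.127
0.126 [-1.37 -0.84  7.  ] 0.1264
contact
 40.37 [-1.38 -0.22  6.67] [-0.125  0.275  0.004] [0.4888 0.18   0.1264]
```

View pics/seated.png

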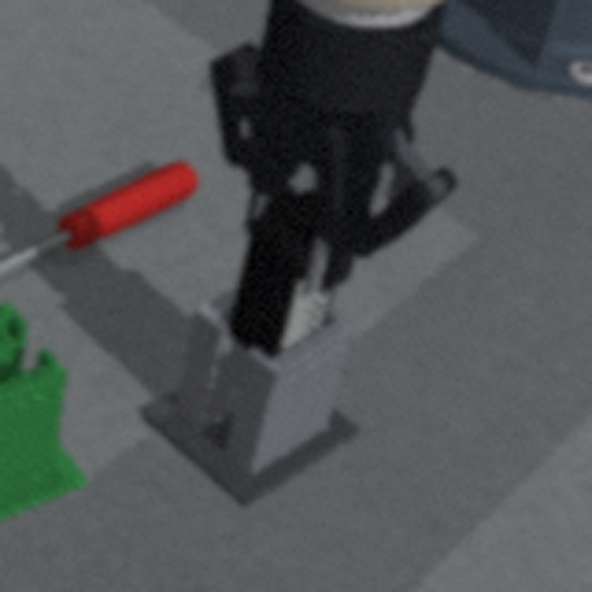

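Seated at the same TCP height as at the grasp (0.1264). Release and retreat.

Run:
```python
from h import *
manip.set_gripper(1.0); manip.move_l([.4886,.180,.25],max_speed=.08)
manip.move_j([1.196,0.351,1.652,0,1.139,-0.085]); manip.dwell(.5); st()
for n in ("scene","top"):
    p,d,W=cloud(n); cv2.imwrite(f"pics/{n}_end.png",p[:,:,::-1])
    def box(x0,x1,y0,y1,z0,z1): 
        q=W[(W[...,0]>x0)&(W[...,0]<x1)&(W[...,1]>y0)&(W[...,1]<y1)&(W[...,2]>z0)&(W[...,2]<z1)]
        return cv2.minAreaRect(q[:,:2].astype(np.float32)*1000), q[:,2].mean().round(4)
    print(n,box(.44,.54,.13,.24,.154,.17),box(.4,.56,-.32,-.1,.018,.035),box(.4,.58,-.305,-.08,.088,.11))
    for k in("cleaner","tape","driver"): print(k,[np.round(r["at"],3).tolist() for r in manip.look_for(n,k)[:1]])
```

```text
44.94 [-0.63  0.17  0.49] [-0.033 -0.011  0.007] [0.1574 0.5269 0.231 ]
scene (((488.7523193359375, 182.47531127929688), (47.21769714355469, 34.60421371459961), 1.707335114479065), np.float64(0.1583)) (((481.18560791015625, -230.37771606445312), (136.72789001464844, 92.4898452758789), 84.60884857177734), np.float64(0.027)) (((481.3641052246094, -228.53155517578125), (129.24842834472656, 19.69568634033203), 84.50335693359375), np.float64(0.0986))
cleaner [[0.78, 0.067, 0.094]]
tape [[0.795, -0.125, 0.03]]
driver [[0.447, 0.012, 0.02]]
top (((487.81597900390625, 179.22457885742188), (46.52283477783203, 34.28227233886719), 3.6870765686035156), np.float64(0.16)) (((481.1327209472656, -229.42428588867188), (144.7788848876953, 90.23545837402344), 84.57441711425781), np.float64(0.0275)) (((480.62017822265625, -232.57281494140625), (125.38829040527344, 17.887136459350586), 85.04717254638672), np.float64(0.1019))
cleaner [[0.752, 0.047, 0.108]]
tape [[0.786, -0.138, 0.033]]
driver [[0.439, 0.008, 0.026]]
```

View pics/scene_end.png

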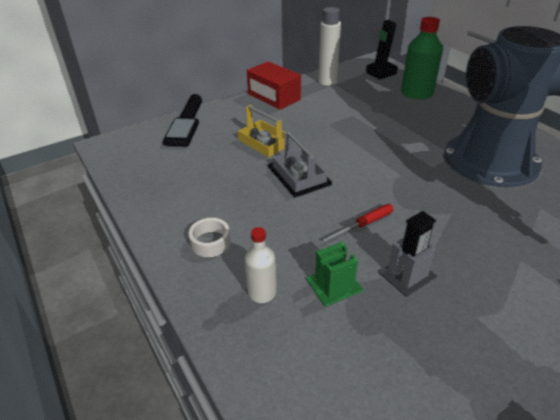

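The scale stands in the grey cradle at (415,240), the caddy sits in its rim at (298,170), and everything else is unmoved. Handing in.

```bash
python3 -c "
from bench import manip
manip.sign_off(); print(manip.current_time())"
```

```text
the job is handed in; nothing more can be done
the job is handed in; nothing more can be done
```

The caddy is weighed: the wrist force rose about 6.5 N, which puts it at roughly 0.66 kg, good to about ±0.05 kg with the force noise. The job was handed in at about 45 s of the 72 s allowed.

- **Weighing:** I hooked the bar from the −x side. The caddy hung about 14–15 mm above the mat, roughly 6 mm over the rim, level to about 1 mm end to end. I held it there for more than 3 s.
- **Putting back:** I lowered the caddy flat inside the rim, unhooked, and stood the scale back in the grey cradle. It seated at the same height it was gripped at. I then let go and moved the arm clear.
- **Last checks:** The scale is upright and the caddy is within about 1–2 mm of where it started. Cleaner and tape read as at the start, within 2 mm. The driver's network reading differs by up to 5 mm, about the detector's own error, and nothing came near it.
- **Limits of the checks:** The two cameras disagree by 1–4 mm on positions throughout, so the caddy's position inside the rim is only known to about that. The final top view was checked by depth numbers only; I did not view the picture.

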